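Clear the sample clamp's bed and hold its sprung jaw open at the length mark

ROBOT

A 7-joint arm with a two-finger parallel gripper is mounted at the origin on a cart in front of the work surface, level with it; the furniture and walls round the work are solid. World frame = base frame: x ahead of the robot, y to its left, z up, the work surface at z = 0. Lengths are in m, angles in rad, forces in N, time in s.
With the tool pointing down it reaches from about 0.35 to 0.9 m from the base axis. Payload 8.1 kg.
Tool frame: the origin (TCP) lies on the centre line of the jaws, within the pads' length; the fingertips stand 14 mm ahead of it and the grasp point (between the pads) lies 5 mm behind it; z points along the fingers, y is the direction in which the jaws open and shut (so a half turn about z gives the same grasp; the last joint's range is limited). The gripper opens to 92 mm and grips with 3 to 60 N. Pads are 19 mm wide; open, the fingers measure 130 mm over their backs; the gripper's body (75 mm by 190 mm) begins 47 mm behind the grasp point.
Start: joints at [1, 0.434, 0.025, 1.573, -0.012, 1.134, -0.075], TCP at [0.282, -0.558, 0.241] pointing down, gripper open.
Joint ranges: [-2.62, 2.62], [-0.44, 2.09], [-1.27, 1.32], [0.08, 2.57], [-1.32, 4.46], [0.12, 2], [-2.74, 2.74]. Speed limits (rad/s): [2.22, 2.22, 3.01, 3.01, 3.14, 3.14, 3.14].

INTERFACE

Orientations are given as a rotation vector (axis times angle).
In Python, from cell import observe, eyes, arm gives the robot as it stands.
- The arm moves only by the tool step_arm, never from a script. Its argument "series" is a list that holds one entry, the list of rows, each a list of 5 numbers: the finger opening in m, from 0 to 0.0918, then the shift along the world's x, y, z in m, then the turn about the world's z in degrees. In form: [[[hand, dx, dy, dz, spin], ...]]. A call has 1 to 20 rows; each row is the pose to reach, as a shift and turn from the pose measured when the call began; what a row does not reach only later rows make up. A row lasts 1/12 s, in which the tool goes at most 41.7 mm and 7.16 degrees, less where a joint would pass 70% of its speed; a pose out of reach is approached as far as the arm can. A call with a gripper value outside its range is refused whole. The fingers move at their own pace and stop on an object; "squeeze" is the grip in N (left out, the last holds). Time passes only in rows, so rows that repeat a pose let the fingers close. It gives the time, the measured TCP pose, the force and the opening at its end, in the units of the state.
- observe(): the state, without advancing time (a new reading comes with each control period).
- eyes.get_image(name): name is "side" or "top"; returns (picture, depth): 400x640x3 uint8, red, green, blue; 400x640 float32, m along the optical axis (not along the pixel's ray), 0 where there is no reading.
- eyes.camera_params(name): a dict with "intrinsics" (3x3 intrinsics, pixels), "position" and "attitude" of the camera in the world. Camera axes: x right, y down, z forward; pixel columns grow to the right and rows downward; lengths in m; the calibration is good to about 2 mm. A picture is of the moment at which its call begins. camera_params takes no time and is no camera call.
- arm.sign_off(): hands the job in, once; it reports no verdict.
The state is a dict: "clock": time; "joints": joint angles; "dq": joint speeds; "joint_efforts": joint torques, N m; "position": TCP position; "ee_rot": TCP orientation; "force": force on the tool from outside, world axes, zero at the start; "ft_torque": the same for the moment, N m; "width": opening from 0.0 (shut) to 1.0 (fully open).
Only numpy, scipy, OpenCV 4.12 (cv2) and the standard library are available. Lean on these libraries where they do the work, as an engineer would, in place of code of your own. Each camera call takes 0.05 s, during which the arm holds its last target.

TASK

Get the spring clamp ready for its next bar sample: hold the scraper block and sweep all five brass offcuts off the bed, over its front edge into the chip trough, then set the scraper down on the bench clear of the clamp. Then take the knob, pull the telescoping rod out against its spring until the broad black ring stands at the mouth of the barrel, and finish while still gripping the knob and holding the rod at that mark; do not touch the offcuts with the fingers, and leave the marker, tape roll and beaker where they are.

Things in the scene. Friction and masses are not known exactly. Their poses are not given: they have to be found in the camera images.
- barrel_mouth (a point): Centre of the mouth of the spring barrel, a horizontal steel tube of 27 mm (bush at the mouth 31 mm) along the rear edge of the bed, axis 27 mm above the bed at clamp x = +36 mm; the mouth looks to the clamp's -y.
- length_mark (a point): Centre of the broad black ring, the length mark (6 mm wide) on the 16 mm steel rod; hidden inside the barrel at the start, 70 mm beyond the mouth; thin 1 mm rings stand every 10 mm before it (20 to 60 mm) and one after it (80 mm). It coincides with barrel_mouth when the rod is drawn to the mark.
- grip_centre (a point): Middle of the shaft of the rod's pull knob: an upright black ribbed post, about 22 mm thick, on the moving jaw's carriage, with a wider head (29 mm across) on top. The shaft runs from 18 mm below to 16 mm above this point, the head's top is 30 mm above it; free all round, and the carriage's top lies 29 mm below it. It moves with the rod.
- scraper_grip (a point): Scraper block, standing on the bench to the right: foot 30 mm thick, 110 mm long, 21 mm high with a rubber sole, and on it an upright wooden grip 18 mm thick, 86 mm long, up to 72 mm. This point is on the grip's middle, 48 mm above the sole. Own z up, own y along the block's 110 mm length, own x through its thickness (both faces are alike).
- scraper: The same scraper block; origin at the centre of its sole.
- offcut_1: Brass offcut lying loose on the bed, hexagonal slice, 17 mm over the corners, 7 mm thick, 10 g; origin at the centre of the face it rests on at the start.
- offcut_2: Brass offcut lying loose on the bed, chunk 15 x 10 x 8 mm, 10 g; origin at the centre of the face it rests on at the start.
- offcut_3: Brass offcut lying loose on the bed, hexagonal slice, 17 mm over the corners, 9 mm thick, 10 g; origin at the centre of the face it rests on at the start.
- offcut_4: Brass offcut lying loose on the bed, bar end 19 x 8 x 8 mm, 10 g; origin at the centre of the face it rests on at the start.
- offcut_5: Brass offcut lying loose on the bed, chunk 12 x 12 x 7 mm, 10 g; origin at the centre of the face it rests on at the start.
- marker: Bystander: green and white marker pen lying on the bench, 17 x 135 x 16 mm, origin at its centre underneath.
- tape_roll: Bystander: roll of beige tape lying flat, 104 mm across, 25 mm high, origin at its centre underneath.
- beaker: Bystander: clear beaker, 68 mm across, 88 mm high, origin at the centre of its base.
- sample_clamp: Spring clamp for bar samples, fixed on the bench: grey base, long axis left to right. Origin on the bench under the middle of the bed's depth; own x runs across the bed away from the robot, y along the base to the left, z up. The base reaches y = -120 to +150 mm, x = -50 to +55 mm; the trough in front to x = -112 mm. Fixed jaw (34 mm high) and barrel (44 mm high) stand on it at y > +42 mm.
- bed_centre (a point): Middle of the bed's flat steel plate, on its top, 30 mm above the bench (clamp frame x = 0, y = -35 mm). The bed ends at clamp x = -50 (front edge, open), x = +55 (rear, open) and y = -120 mm (right end, open); on the left the moving jaw and its carriage, up to 44 mm above the bed, stand at y from +24 to +44 mm with the rod fully in. All between is free but for the offcuts.
- trough_centre (a point): Middle of the floor of the open sheet-metal chip trough along the bed's front edge (clamp frame x = -80, y = -32, z = 6 mm). Inside it spans clamp x from -109 to -50 mm and y from -117 to +53 mm; its rim is 29 mm above the bench, just below the bed's top.
- draw_rod (a joint): How far the telescoping rod is drawn out of the barrel along the clamp's -y, in m: 0 = fully in (start), 0.070 = middle of the broad black ring (length mark) at the barrel's mouth; it could go on to 0.090. The spring inside pulls it back with about 3 N at 0, rising to about 10 N at the mark (90 N/m).
Mind the look-alikes: they are no part of the job. What is shaped like the scraper but purple is not meant.

How it is judged:
On the way, in this order (a step that is already met when the one before it is completed fails the run):
1. all five offcuts lie in the chip trough while the scraper block is still held in the fingers (x of offcut_1 in the frame of sample_clamp between -0.11 and -0.051 m and y of offcut_1 in the frame of sample_clamp between -0.118 and 0.054 m and z of each of offcut_1, offcut_2, offcut_3, offcut_4, offcut_5 in the frame of sample_clamp below 0.024 m and x of offcut_2 in the frame of sample_clamp between -0.11 and -0.051 m and y of offcut_2 in the frame of sample_clamp between -0.118 and 0.054 m and x of offcut_3 in the frame of sample_clamp between -0.11 and -0.051 m and y of offcut_3 in the frame of sample_clamp between -0.118 and 0.054 m and x of offcut_4 in the frame of sample_clamp between -0.11 and -0.051 m and y of offcut_4 in the frame of sample_clamp between -0.118 and 0.054 m and x of offcut_5 in the frame of sample_clamp between -0.11 and -0.051 m and y of offcut_5 in the frame of sample_clamp between -0.118 and 0.054 m and contact force between the fingers and scraper above 1 N), for 0.2 s.
2. the scraper block is let go and rests on the bench, clear of the clamp and its trough (contact force between the fingers and scraper below 0.1 N and height (world z) of scraper_grip below 0.056 m and (x of scraper_grip in the frame of sample_clamp below -0.13 m or x of scraper_grip in the frame of sample_clamp above 0.075 m or y of scraper_grip in the frame of sample_clamp below -0.135 m or y of scraper_grip in the frame of sample_clamp above 0.165 m) and linear speed of scraper below 0.03 m/s), for 0.2 s.
At the end, for the whole second after the job is handed in: The rod is drawn out to its length mark (joint 70 mm, within 4 mm) and still, held there by the fingers gripping the knob (more than 2 N); all five offcuts lie in the chip trough; the scraper block rests on the bench, not touching the clamp (all of step 2 and x of offcut_1 in the frame of sample_clamp between -0.11 and -0.051 m and y of offcut_1 in the frame of sample_clamp between -0.118 and 0.054 m and z of each of offcut_1, offcut_2, offcut_3, offcut_4, offcut_5 in the frame of sample_clamp below 0.024 m and x of offcut_2 in the frame of sample_clamp between -0.11 and -0.051 m and y of offcut_2 in the frame of sample_clamp between -0.118 and 0.054 m and x of offcut_3 in the frame of sample_clamp between -0.11 and -0.051 m and y of offcut_3 in the frame of sample_clamp between -0.118 and 0.054 m and x of offcut_4 in the frame of sample_clamp between -0.11 and -0.051 m and y of offcut_4 in the frame of sample_clamp between -0.118 and 0.054 m and x of offcut_5 in the frame of sample_clamp between -0.11 and -0.051 m and y of offcut_5 in the frame of sample_clamp between -0.118 and 0.054 m and value of joint draw_rod between 0.066 and 0.074 m and velocity of joint draw_rod between -0.01 and 0.01 m/s and contact force between the fingers and draw_rod above 2 N and distance between the grasp point and grip_centre below 0.03 m and contact force between scraper and sample_clamp below 0.1 N and contact force between scraper and draw_rod below 0.1 N); the arm keeps its last pose, push and grip.
It fails at once if the marker is moved by more than 30 mm (distance of marker from where it was at the start of the episode above 0.03 m).
It fails at once if the tape roll is moved by more than 30 mm (distance of tape_roll from where it was at the start of the episode above 0.03 m).
It fails at once if the beaker is moved by more than 30 mm (distance of beaker from where it was at the start of the episode above 0.03 m).
It fails at once if the scraper block is dropped or thrown (faster than 0.9 m/s out of the fingers) (linear speed of scraper above 0.9 m/s and contact force between the fingers and scraper below 0.1 N).
It fails at once if the fingers push an offcut (contact force between the fingers and offcut_1 above 1 N or contact force between the fingers and offcut_2 above 1 N or contact force between the fingers and offcut_3 above 1 N or contact force between the fingers and offcut_4 above 1 N or contact force between the fingers and offcut_5 above 1 N).
It also fails if it takes over 61 s, if anything falls off the work surface, if the arm or the gripper's body presses on something with over 40 N, if the wrist force passes 120 N, or if a joint passes its speed limit or range.

## Working session

There is one attempt and no reset: what is moved stays moved. The work goes in short steps, Python scripts to look and compute and a tool call to move; the robot and the scene stay as the last step left them, time stands still between calls to the robot, and variables do not carry over. Pictures are saved under pics/ and viewed, and the job is handed in when it is done.

Besides the shell and the picture viewer there is one more tool, called after ">>>" by a JSON object that holds its "name" and its "arguments", one argument or row to a line. step_arm: Moves the arm, as the interface text tells. Its arguments: {"type":"object","properties":{"series":{"type":"array"},"squeeze":{"type":"number"}},"required":["series"]}

```bash
ls; mkdir -p pics; cat > h.py <<'E'
from cell import observe, eyes, arm
import numpy as np, cv2
from scipy.spatial.transform import Rotation as R
def cam(n):
    p=eyes.camera_params(n); K=np.array(p["intrinsics"]); a=np.array(p["attitude"],float)
    Rm=a if a.shape==(3,3) else (R.from_rotvec(a).as_matrix() if a.size==3 else R.from_quat(a).as_matrix())
    return K,np.array(p["position"]),Rm
def cloud(n,d):
    K,t,Rm=cam(n); v,u=np.mgrid[0:d.shape[0],0:d.shape[1]]
    P=np.stack([(u-K[0,2])/K[0,0]*d,(v-K[1,2])/K[1,1]*d,d],-1)
    return P@Rm.T+t
def proj(n,X):
    K,t,Rm=cam(n); c=(np.atleast_2d(X)-t)@Rm; q=c@K.T
    return q[:,:2]/q[:,2:]
E
python3 - <<'E'
from h import *
print(observe())
for n in("side","top"):
    im,d=eyes.get_image(n); np.savez(f"/tmp/{n}0.npz",im=im,d=d)
    cv2.imwrite(f"pics/{n}0.png",im[:,:,::-1]); print(n,eyes.camera_params(n))
E
```

```text
pics
{'clock': 0.0, 'joints': array([ 1.00037192,  0.43525562,  0.02493997,  1.57405551, -0.01158289,
        1.13396467, -0.07511085]), 'dq': array([ 0.00018584, -0.0002765 , -0.0003801 ,  0.00089227,  0.00051136,
       -0.00174579,  0.00097756]), 'joint_efforts': array([-6.82403206e-04, -6.67861319e+01,  9.84687880e-01, -3.14456928e+01,
       -6.05695182e-02,  4.30466223e-02,  2.12839905e-04]), 'position': array([ 0.28159918, -0.55745319,  0.23994036]), 'ee_rot': array([-3.05463588e+00, -7.27770399e-01,  7.75222216e-04]), 'force': array([-0.37397343, -1.03989257, -0.09489117]), 'ft_torque': array([-2.19543923e-05, -5.99421560e-02,  5.00629870e-02]), 'width': 1.0008039274677298}
side {'intrinsics': array([[455.70665669,   0.        , 320.19216836],
       [  0.        , 455.70665669, 200.54354746],
       [  0.        ,   0.        ,   1.        ]]), 'position': array([ 0.47493725, -1.09904381,  0.88562646]), 'attitude': array([-2.18916451,  0.05791581,  0.00275643])}
top {'intrinsics': array([[436.01953453,   0.        , 314.517522  ],
       [  0.        , 436.01953453, 196.45171506],
       [  0.        ,   0.        ,   1.        ]]), 'position': array([ 0.26960604, -0.0038533 ,  1.28594422]), 'attitude': array([-2.0699224 ,  2.15402065, -0.21689405])}
```

View pics/side0.png

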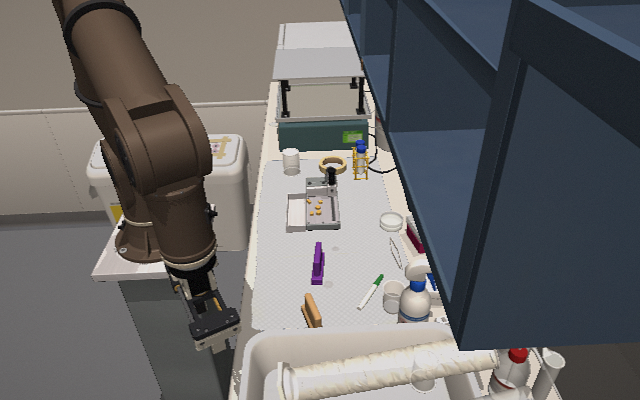

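View pics/top0.png

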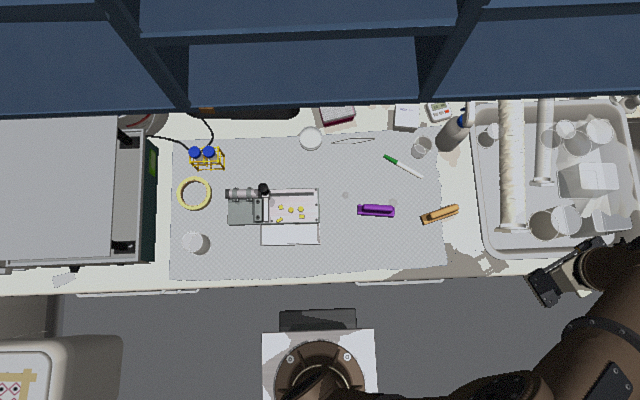

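The scraper candidates are the wooden/orange block (top 440,214; side 312,310) and the purple one (top 376,210; side 318,263). The purple one is excluded by the task, so I choose the orange one. Next I'll check close crops and measure.

```bash
python3 - <<'E'
from h import *
T=np.load("/tmp/top0.npz");S=np.load("/tmp/side0.npz")
a=cv2.resize(T["im"][170:260,215:335],None,fx=5,fy=5,interpolation=2)
b=cv2.resize(T["im"][190:240,350:470],None,fx=5,fy=5,interpolation=2)
cv2.imwrite("pics/c1.png",a[:,:,::-1]);cv2.imwrite("pics/c2.png",b[:,:,::-1])
c=cv2.resize(S["im"][150:340,270:400],None,fx=3,fy=3,interpolation=2)
cv2.imwrite("pics/c3.png",c[:,:,::-1])
P=cloud("top",T["d"]);hsv=cv2.cvtColor(T["im"],cv2.COLOR_RGB2HSV)
# scraper
def seg(P,im,box,f):
    u0,u1,v0,v1=box; m=np.zeros(im.shape[:2],bool); m[v0:v1,u0:u1]=True
    return m&f
for n,D,box in(("top",T,(410,470,195,235)),("side",S,(295,330,285,332))):
    P=cloud(n,D["d"]);hsv=cv2.cvtColor(D["im"],cv2.COLOR_RGB2HSV)
    m=seg(P,D["im"],box,(hsv[...,0]>8)&(hsv[...,0]<22)&(hsv[...,1]>90)&(P[...,2]>0.01))
    Q=P[m];print(n,m.sum(),Q.min(0),Q.max(0))
    for lo,hi in((0.01,0.03),(0.06,0.09)):
        q=Q[(Q[:,2]>lo)&(Q[:,2]<hi)]
        if len(q)>5:
            r=cv2.minAreaRect(q[:,:2].astype(np.float32)*1000);print(lo,len(q),np.median(q[:,2]),r)
# brass
for n,D,box in(("top",T,(262,318,190,222)),("side",S,(300,340,180,228))):
    P=cloud(n,D["d"]);hsv=cv2.cvtColor(D["im"],cv2.COLOR_RGB2HSV)
    m=seg(P,D["im"],box,(hsv[...,0]>15)&(hsv[...,0]<35)&(hsv[...,1]>80))
    k,l,st,c=cv2.connectedComponentsWithStats(m.astype(np.uint8))
    for i in range(1,k):
        if st[i,4]>3:print(n,c[i],st[i,4],P[l==i].mean(0).round(4),P[l==i].min(0).round(3),P[l==i].max(0).round(3))
# heights grid around clamp from top
P=cloud("top",T["d"])
E
```

```text
top 371 [ 0.26960604 -0.42435964  0.01005291] [ 0.49482208 -0.0038533   1.28594422]
0.01 141 0.021156247300458064 ((466.6008605957031, -369.807861328125), (28.574201583862305, 107.10916900634766), 17.345359802246094)
0.06 192 0.07108359727211111 ((467.1186828613281, -370.4458923339844), (17.98830795288086, 83.5808334350586), 16.82010841369629)
side 422 [ 0.43830851 -1.09904381  0.0107077 ] [ 0.48494222 -0.32660506  0.88562646]
0.01 101 0.020480259197249495 ((452.4190673828125, -364.53326416015625), (8.316362380981445, 76.58247375488281), 15.880967140197754)
0.06 211 0.0701316936103098 ((466.0185852050781, -375.2254943847656), (15.36584186553955, 85.34632873535156), 17.065826416015625)
top [280.5        206.71428571] 14 [0.5039 0.0928 0.0371] [0.5   0.088 0.034] [0.509 0.097 0.041]
top [290.27272727 209.5       ] 22 [0.4942 0.0645 0.0387] [0.487 0.059 0.035] [0.502 0.071 0.044]
top [300.36363636 208.63636364] 22 [0.4954 0.035  0.0398] [0.488 0.027 0.036] [0.503 0.042 0.044]
top [301. 216.] 15 [0.4739 0.0339 0.0386] [0.47  0.028 0.033] [0.477 0.04  0.044]
top [279.  219.6] 15 [0.4661 0.0979 0.0376] [0.462 0.089 0.035] [0.471 0.107 0.042]
side [308.33333333 200.93333333] 15 [0.4654 0.095  0.035 ] [0.458 0.082 0.028] [0.471 0.111 0.038]
side [320.         201.42857143] 14 [0.5028 0.0912 0.0338] [0.497 0.084 0.029] [0.509 0.102 0.038]
side [317.75555556 209.57777778] 45 [0.494  0.0471 0.0344] [0.486 0.026 0.026] [0.502 0.077 0.041]
side [311.2        213.06666667] 15 [0.473  0.0305 0.0343] [0.469 0.023 0.028] [0.479 0.039 0.038]
```

```bash
python3 - <<'E'
from h import *
import cv2
a=cv2.imread("pics/c1.png");b=cv2.imread("pics/c2.png")
o=np.zeros((450+250,600,3),np.uint8);o[:450]=a;o[450:,:600]=b
cv2.imwrite("pics/c12.png",o[:600] if 0 else cv2.resize(o,(514,600)))
E
```

```text
(no output)
```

View pics/c1.png

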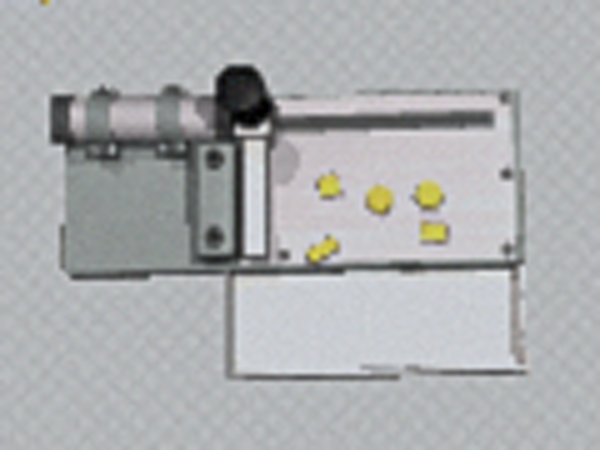

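View pics/c2.png

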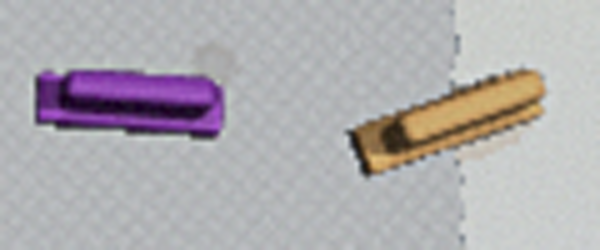

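View pics/c3.png

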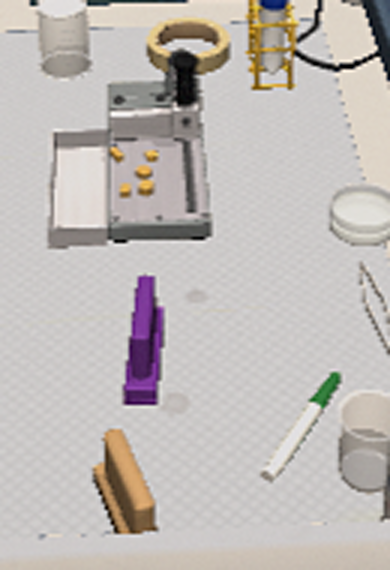

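The crops confirm the orange block as the wooden scraper; purple stays untouched. Now the clamp pose and knob.

```bash
python3 - <<'E'
from h import *
T=np.load("/tmp/top0.npz");S=np.load("/tmp/side0.npz")
K,t,Rm=cam("top")
def ray(n,u,v,z):
    K,t,Rm=cam(n); r=Rm@np.linalg.inv(K)@np.array([u,v,1.]); return t+r*(z-t[2])/r[2]
f=lambda a,b:(215+a/5-.4,170+b/5-.4)
for nm,(a,b),z in(("bedFR",(521,264),.03),("bedRR",(517,93),.03),("FL",(68,270),.03),("trFR",(525,372),.029),("trFL",(229,375),.029),("knobtop",(241,92),.133)):
    print(nm,ray("top",*f(a,b),z).round(4))
for n,D in(("top",T),("side",S)):
    P=cloud(n,D["d"])
    m=(P[...,2]>.095)&(P[...,2]<.15)&(P[...,0]>.45)&(P[...,0]<.6)&(P[...,1]>.05)&(P[...,1]<.2)
    Q=P[m];print(n,m.sum(),Q.min(0),Q.max(0),np.median(Q,0)); q=Q[Q[:,2]>.125]; print(q.min(0),q.max(0),q.mean(0))
    # bed plane
    m=(abs(P[...,2]-.03)<.004)&(P[...,0]>.4)&(P[...,0]<.6)&(P[...,1]>-.02)&(P[...,1]<.3)
    Q=P[m];print("bed",m.sum(),np.median(Q[:,2]),Q.min(0),Q.max(0)); print(cv2.minAreaRect((Q[:,:2]*1000).astype(np.float32)))
E
```

```text
bedFR [ 0.4544 -0.0169  0.03  ]
bedRR [ 0.5564 -0.0187  0.03  ]
FL [0.4614 0.2465 0.03  ]
trFR [ 0.3918 -0.0166  0.029 ]
trFL [0.3968 0.1539 0.029 ]
knobtop [0.5395 0.1322 0.133 ]
top 92 [0.52889743 0.12064199 0.09658938] [0.55542919 0.14570674 0.13656716] [0.54040011 0.13210423 0.13038784]
[0.52889743 0.12064199 0.12553972] [0.55542919 0.14570674 0.13656716] [0.54193395 0.13323849 0.13058745]
bed 2069 0.030520199718236496 [ 0.4006095  -0.01959834  0.02603005] [0.56068874 0.25050021 0.03399199]
((481.0513000488281, 115.46688079833984), (269.92059326171875, 159.77342224121094), 89.76226043701172)
side 84 [0.52880036 0.11649642 0.09510557] [0.55494126 0.14851497 0.1332018 ] [0.54308395 0.12413188 0.12330749]
[0.52880036 0.11649642 0.12526293] [0.55494126 0.14851497 0.1332018 ] [0.54176713 0.12953028 0.12876928]
bed 994 0.029343126308341905 [ 0.40186073 -0.01991723  0.02600235] [0.56200643 0.25146692 0.03399268]
((481.7064208984375, 115.79098510742188), (271.21087646484375, 160.12701416015625), 89.65215301513672)
```

```bash
python3 - <<'E'
from h import *
T=np.load("/tmp/top0.npz");S=np.load("/tmp/side0.npz")
for n,D in(("top",T),("side",S)):
    P=cloud(n,D["d"]); im=D["im"]; hsv=cv2.cvtColor(im,cv2.COLOR_RGB2HSV)
    m=(hsv[...,0]>95)&(hsv[...,0]<120)&(hsv[...,1]>80)&(D["d"]>.1)&(P[...,0]>.4)&(P[...,2]>.2)
    Q=P[m];print(n,m.sum(),np.percentile(Q,1,0),np.percentile(Q,99,0))
    m=(hsv[...,0]>130)&(hsv[...,0]<160)&(hsv[...,1]>80)&(P[...,2]>.01)&(P[...,0]<.6); Q=P[m]; print("purple",Q.min(0),Q.max(0))
r=R.from_rotvec(observe()["ee_rot"]).as_matrix(); print(r.round(3)); print(np.degrees(np.arctan2(r[1,1],r[0,1])))
E
```

```text
top 62481 [ 0.63361998 -0.68164947  0.43637066] [0.83547676 0.62764499 0.7918781 ]
purple [ 0.0403329  -0.60409935  0.01390396] [0.5459232  0.65794165 1.28594422]
side 26344 [ 0.63389603 -0.88715134  0.427248  ] [0.82231938 0.57795421 0.81093507]
purple [-0.09369093 -1.09904381  0.01044102] [0.54334742 0.12681528 0.88562646]
[[ 0.893  0.451 -0.001]
 [ 0.451 -0.893  0.001]
 [-0.    -0.001 -1.   ]]
-63.201072102210624
```

>>> {"name": "step_arm", "arguments": {
  "series": [
    [[0.09,0.03,0.03,0,7],[0.09,0.06,0.06,0,14],[0.09,0.09,0.09,0,21],[0.09,0.12,0.12,0,28],[0.09,0.15,0.15,0,35],[0.09,0.17,0.17,0,42],[0.09,0.185,0.187,0,49],[0.09,0.185,0.187,-0.02,56],[0.09,0.185,0.187,-0.04,63],[0.09,0.185,0.187,-0.06,70],[0.09,0.185,0.187,-0.08,76],[0.09,0.185,0.187,-0.1,80],[0.09,0.185,0.187,-0.1,80],[0.09,0.185,0.187,-0.1,80]]
  ],
  "squeeze": 45
}}

```text
clock: 1.27
position: [0.4658, -0.3701, 0.1392]
ee_rot: [-1.874, -2.517, 0.002]
force: [-1.2, 0.8, 1.6]
width: 0.98
```

>>> {"name": "step_arm", "arguments": {
  "series": [
    [[0.09,0.001,-0.001,-0.025,0],[0.09,0.001,-0.001,-0.05,0],[0.09,0.001,-0.001,-0.07,0],[0.09,0.001,-0.001,-0.085,0],[0.09,0.001,-0.001,-0.094,0],[0.09,0.001,-0.001,-0.094,0]]
  ]
}}

```text
clock: 1.77
position: [0.4666, -0.371, 0.0446]
ee_rot: [-1.876, -2.514, 0.002]
force: [-0.3, -0.0, -0.5]
width: 0.982
```

```bash
python3 - <<'E'
from h import *
print(observe()["position"],observe()["force"])
for n,b in(("side",(260,370,250,340)),("top",(390,500,180,250))):
    im,d=eyes.get_image(n); c=cv2.resize(im[b[2]:b[3],b[0]:b[1]],None,fx=5,fy=5); cv2.imwrite(f"pics/{n}1.png",c[:,:,::-1])
E
```

```text
[ 0.46656958 -0.3709901   0.0446339 ] [-0.31472562 -0.04559696 -0.47908417]
```

View pics/side1.png

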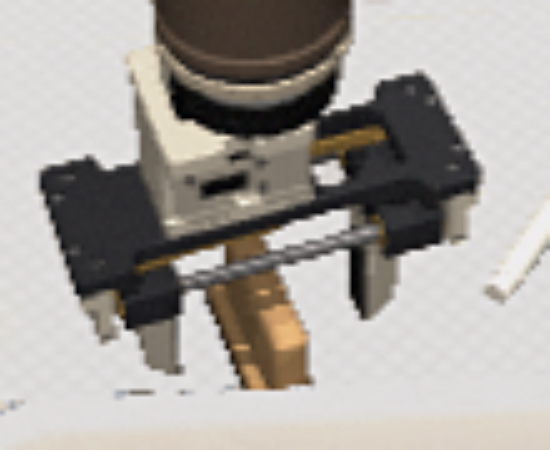

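The orange block (crop ≈265,330) stands centred between the open fingers. I'll close on it.

>>> {"name": "step_arm", "arguments": {
  "series": [
    [[0.0,0,0,0,0],[0.0,0,0,0,0],[0.0,0,0,0,0],[0.0,0,0,0,0],[0.0,0,0,0,0],[0.0,0,0,0,0],[0.0,0,0,0,0],[0.0,0,0,0,0],[0.0,0,0,0,0],[0.0,0,0,0,0]]
  ],
  "squeeze": 45
}}

```text
clock: 2.7
position: [0.4675, -0.3715, 0.0463]
ee_rot: [-1.876, -2.517, 0.002]
force: [-0.1, -0.9, 0.3]
width: 0.307
```

>>> {"name": "step_arm", "arguments": {
  "series": [
    [[0.0,0,0,0,0],[0.0,0,0,0,0],[0.0,0,0,0,0],[0.0,0,0,0,0],[0.0,0,0,0,0],[0.0,0,0,0,0]]
  ]
}}

```text
clock: 3.2
position: [0.4674, -0.3714, 0.0462]
ee_rot: [-1.876, -2.517, 0.002]
force: [0.1, -0.0, -1.0]
width: 0.194
```

>>> {"name": "step_arm", "arguments": {
  "series": [
    [[0.0,0,0,0.03,0],[0.0,0,0,0.06,0],[0.0,0,0,0.09,0],[0.0,0,0,0.12,0],[0.0,0,0,0.14,0],[0.0,0,0,0.155,0],[0.0,0.005,0.025,0.155,-1],[0.0,0.01,0.055,0.155,-2],[0.0,0.015,0.09,0.155,-4],[0.0,0.02,0.125,0.155,-5],[0.0,0.025,0.16,0.155,-7],[0.0,0.03,0.195,0.155,-8],[0.0,0.037,0.23,0.155,-10],[0.0,0.044,0.265,0.155,-12],[0.0,0.051,0.3,0.155,-14],[0.0,0.058,0.335,0.155,-16],[0.0,0.065,0.37,0.155,-18],[0.0,0.07,0.4,0.155,-18],[0.0,0.07,0.417,0.155,-18],[0.0,0.07,0.424,0.155,-18]]
  ]
}}

```text
clock: 4.87
position: [0.5372, 0.0566, 0.2013]
ee_rot: [-2.24, -2.197, -0.001]
force: [-0.2, -0.1, -1.3]
width: 0.193
```

>>> {"name": "step_arm", "arguments": {
  "series": [
    [[0.0,0,0,0,0],[0.0,0,0,0,0],[0.0,0,0,0,0]]
  ]
}}

```text
clock: 5.12
position: [0.5371, 0.0549, 0.2012]
ee_rot: [-2.243, -2.195, 0.0]
force: [-0.6, 0.1, -2.2]
width: 0.194
```

```bash
python3 - <<'E'
from h import *
o=observe();print(o["position"],o["force"],o["joints"])
r=R.from_rotvec(o["ee_rot"]).as_matrix();print(np.degrees(np.arctan2(r[1,1],r[0,1])))
for n,b in(("side",(240,370,130,260)),("top",(200,350,130,260))):
    im,d=eyes.get_image(n); c=cv2.resize(im[b[2]:b[3],b[0]:b[1]],None,fx=4,fy=4); cv2.imwrite(f"pics/{n}2.png",c[:,:,::-1])
E
```

```text
[0.53710567 0.05485561 0.2011993 ] [-0.61631123  0.09626226 -2.1909064 ] [ 0.12621741  0.37560543 -0.42925034  1.80384292  0.17889125  1.00258315
 -0.39501242]
-1.2263539963681334
```

View pics/side2.png

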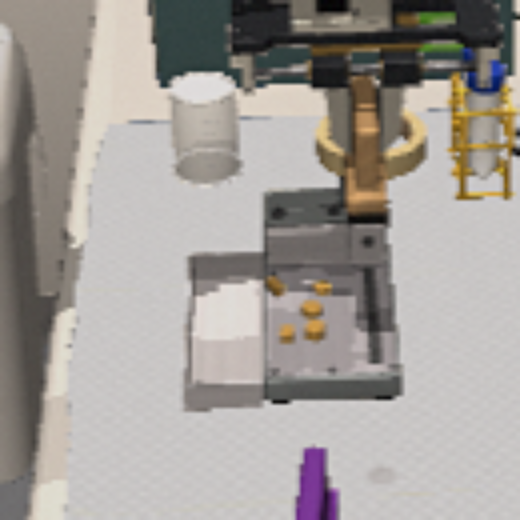

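View pics/top2.png

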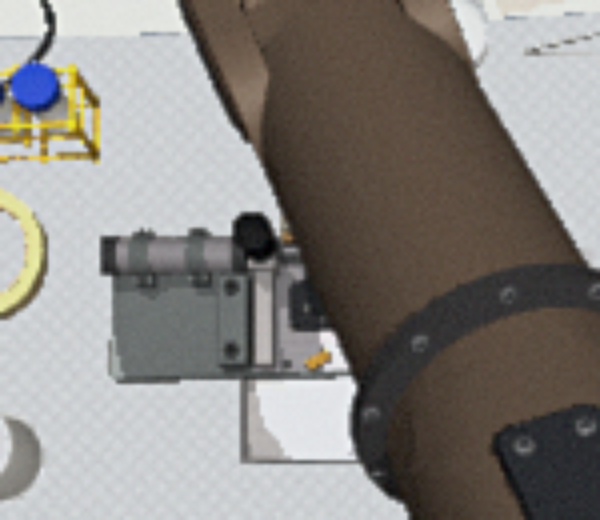

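The scraper is held upright over the bed's rear. In the top crop its left foot tip (≈287,238) is close to the knob (255,233), so I'll measure before descending.

```bash
python3 - <<'E'
from h import *
for n in("side","top"):
    im,d=eyes.get_image(n);P=cloud(n,d);hsv=cv2.cvtColor(im,cv2.COLOR_RGB2HSV)
    m=(hsv[...,0]>8)&(hsv[...,0]<24)&(hsv[...,1]>90)&(P[...,2]>.12)&(P[...,2]<.25)&(abs(P[...,0]-.54)<.03)&(P[...,1]>-.05)&(P[...,1]<.125)
    Q=P[m];print(n,m.sum(),Q.min(0),Q.max(0),Q[Q[:,1].argmax()])
E
```

```text
side 277 [ 0.52253577 -0.00457874  0.153638  ] [0.55269593 0.08951883 0.22858116] [0.53106156 0.08951883 0.22484683]
top 7 [0.5235689  0.10256635 0.17242975] [0.52816747 0.10797362 0.18168714] [0.52513508 0.10797362 0.17958191]
```

>>> {"name": "step_arm", "arguments": {
  "series": [
    [[0.0,0,0,-0.02,0],[0.0,0,0,-0.045,0],[0.0,0,0,-0.07,0],[0.0,0,0,-0.09,0],[0.0,0,0,-0.105,0],[0.0,0,0,-0.116,0],[0.0,0,0,-0.122,0],[0.0,0,0,-0.124,0],[0.0,0,0,-0.124,0]]
  ]
}}

```text
clock: 6.07
position: [0.5374, 0.0551, 0.0774]
ee_rot: [-2.243, -2.195, -0.001]
force: [-0.2, -0.2, -1.6]
width: 0.196
```

```bash
python3 - <<'E'
from h import *
o=observe();print(o["position"],o["force"])
for n,b in(("side",(270,370,160,250)),):
    im,d=eyes.get_image(n); c=cv2.resize(im[b[2]:b[3],b[0]:b[1]],None,fx=6,fy=6); cv2.imwrite(f"pics/{n}3.png",c[:,:,::-1])
E
```

```text
[0.53743905 0.05507244 0.07741196] [-0.1663404  -0.24767416 -1.61873734]
```

View pics/side3.png

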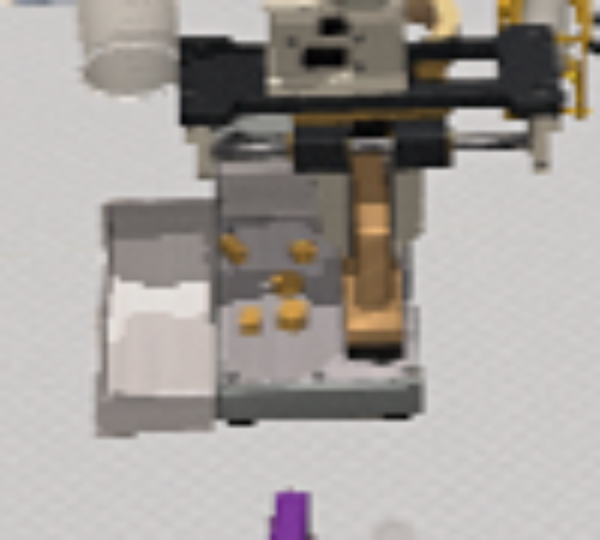

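All five offcuts lie in front (left) of the block. Now I sweep.

>>> {"name": "step_arm", "arguments": {
  "series": [
    [[0.0,-0.005,0.002,0,0],[0.0,-0.01,0.004,0,0],[0.0,-0.015,0.007,0,0],[0.0,-0.02,0.01,0,0],[0.0,-0.025,0.01,0,0],[0.0,-0.03,0.01,0,0],[0.0,-0.035,0.01,0,0],[0.0,-0.04,0.01,0,0],[0.0,-0.045,0.01,0,0],[0.0,-0.05,0.01,0,0],[0.0,-0.055,0.01,0,0],[0.0,-0.06,0.01,0,0],[0.0,-0.065,0.01,0,0],[0.0,-0.07,0.01,0,0],[0.0,-0.075,0.01,0,0],[0.0,-0.08,0.01,0,0],[0.0,-0.085,0.01,0,0],[0.0,-0.088,0.01,0,0],[0.0,-0.09,0.01,0,0],[0.0,-0.09,0.01,0,0]]
  ]
}}

```text
clock: 7.78
position: [0.4473, 0.0652, 0.0779]
ee_rot: [-2.243, -2.195, -0.001]
force: [-0.8, 0.3, -1.1]
width: 0.194
```

```bash
python3 - <<'E'
from h import *
o=observe();print(o["position"],o["force"])
for n,b in(("side",(270,370,160,250)),):
    im,d=eyes.get_image(n); c=cv2.resize(im[b[2]:b[3],b[0]:b[1]],None,fx=6,fy=6); cv2.imwrite(f"pics/{n}4.png",c[:,:,::-1])
E
```

```text
[0.44726391 0.06515798 0.07789783] [-0.84253382  0.32115227 -1.14623281]
```

View pics/side4.png

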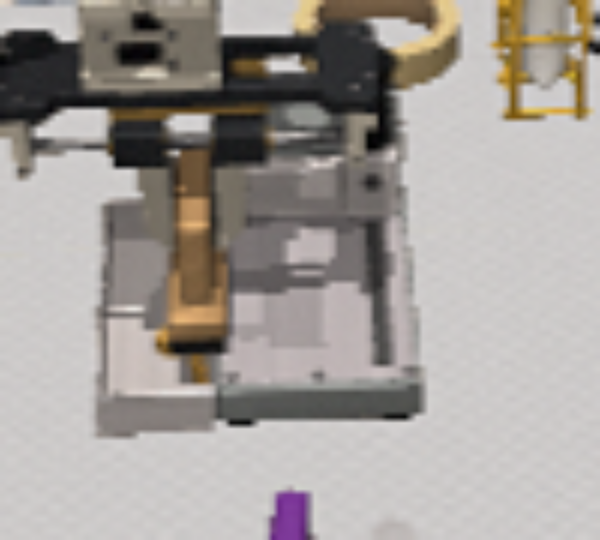

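Bed is clear; brass pieces are visible at the trough by the block (crop 165,340 / 200,368). I'll lift and check all five while still holding.

>>> {"name": "step_arm", "arguments": {
  "series": [
    [[0.0,0,0,0.02,0],[0.0,0,0,0.045,0],[0.0,0,0,0.07,0],[0.0,0,0,0.095,0],[0.0,0,0,0.115,0],[0.0,0,0,0.125,0],[0.0,0,-0.025,0.125,0],[0.0,0,-0.055,0.125,0],[0.0,0,-0.085,0.125,0],[0.0,0,-0.115,0.125,0],[0.0,0,-0.145,0.125,0],[0.0,0,-0.175,0.125,0],[0.0,0,-0.2,0.125,0],[0.0,0,-0.215,0.125,0],[0.0,0,-0.22,0.125,0]]
  ]
}}

```text
clock: 9.08
position: [0.4471, -0.1579, 0.2022]
ee_rot: [-2.248, -2.19, 0.0]
force: [0.1, -0.5, -0.8]
width: 0.194
```

```bash
python3 - <<'E'
from h import *
o=observe();print(o["position"],o["force"])
for n,b in(("side",(270,370,160,250)),("top",(215,335,170,260))):
    im,d=eyes.get_image(n); c=cv2.resize(im[b[2]:b[3],b[0]:b[1]],None,fx=5,fy=5); cv2.imwrite(f"pics/{n}5.png",c[:,:,::-1])
    P=cloud(n,d);hsv=cv2.cvtColor(im,cv2.COLOR_RGB2HSV)
    m=(hsv[...,0]>15)&(hsv[...,0]<35)&(hsv[...,1]>80)&(P[...,2]<.06)&(P[...,0]>.37)&(P[...,0]<.57)&(P[...,1]>-.05)&(P[...,1]<.17)
    k,l,st,c=cv2.connectedComponentsWithStats(m.astype(np.uint8))
    for i in range(1,k):
        if st[i,4]>3:
            q=P[l==i].mean(0);w=np.array([q[0]-.5055,q[1]-.1]);print(n,c[i].round(1),st[i,4],q.round(4),"clamp",(w[0]-.0227*w[1]).round(4),(w[1]+.0227*w[0]).round(4))
E
```

```text
[ 0.44711288 -0.15786613  0.20216959] [ 0.13323948 -0.50404087 -0.81333259]
top [279.1 226.5] 30 [0.4484 0.0997 0.0197] clamp -0.0571 -0.0016
top [305.  226.4] 15 [0.4461 0.0239 0.0171] clamp -0.0577 -0.0774
top [291.  226.8] 13 [0.4461 0.0648 0.0192] clamp -0.0586 -0.0365
top [296.7 231.7] 26 [0.432  0.049  0.0139] clamp -0.0723 -0.0527
```

View pics/side5.png

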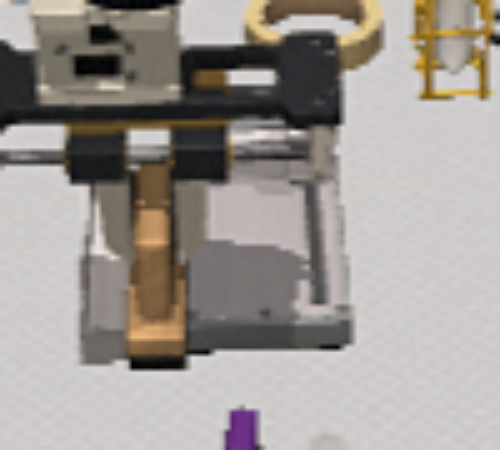

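View pics/top5.png

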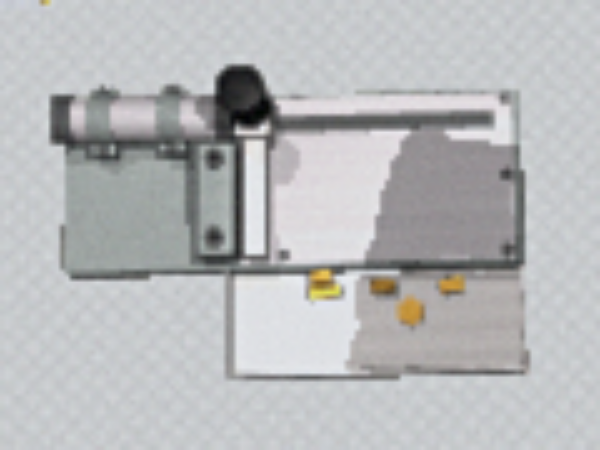

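```bash
python3 - <<'E'
from h import *
im,d=eyes.get_image("top");P=cloud("top",d)
c=cv2.resize(im[215:250,268:316],None,fx=14,fy=14,interpolation=0); cv2.imwrite("pics/top6.png",c[:,:,::-1])
for v in range(221,232): print(v,[(int(1000*P[v,u,0]),int(round(1000*P[v,u,2]))) for u in range(274,286)])
print([P[v,300].round(3) for v in range(220,230)])
E
```

```text
221 [(463, 34), (463, 31), (464, 26), (463, 30), (463, 28), (462, 33), (463, 28), (462, 31), (462, 32), (462, 32), (463, 25), (462, 32)]
222 [(460, 31), (460, 32), (459, 34), (460, 32), (460, 30), (460, 31), (459, 32), (460, 28), (460, 27), (459, 31), (458, 36), (459, 27)]
223 [(457, 29), (457, 31), (458, 27), (457, 30), (457, 29), (457, 25), (457, 26), (457, 30), (456, 30), (457, 28), (457, 27), (457, 27)]
224 [(457, 13), (457, 13), (456, 18), (454, 29), (455, 24), (454, 29), (455, 21), (456, 13), (456, 15), (456, 14), (457, 6), (457, 2)]
225 [(455, 5), (455, 5), (455, 7), (451, 28), (451, 31), (452, 24), (452, 25), (452, 23), (454, 5), (455, 1), (454, 3), (453, 10)]
226 [(451, 12), (453, 2), (452, 5), (449, 26), (449, 24), (449, 24), (448, 28), (449, 20), (451, 7), (451, 4), (451, 7), (450, 9)]
227 [(449, 9), (449, 6), (449, 7), (448, 14), (446, 22), (446, 23), (446, 20), (446, 19), (447, 17), (448, 6), (448, 6), (448, 4)]
228 [(446, 10), (446, 7), (446, 6), (444, 16), (445, 10), (445, 13), (445, 11), (444, 18), (444, 11), (445, 3), (444, 10), (445, 3)]
229 [(443, 5), (443, 4), (442, 9), (441, 17), (442, 12), (442, 10), (441, 13), (441, 15), (442, 8), (442, 6), (442, 7), (442, 6)]
230 [(440, 10), (440, 7), (440, 7), (440, 6), (440, 4), (440, 5), (439, 7), (440, 4), (439, 9), (439, 6), (439, 7), (439, 8)]
231 [(437, 10), (437, 6), (437, 8), (437, 1), (437, 5), (436, 8), (437, -2), (436, 11), (436, 8), (435, 11), (436, 8), (436, 7)]
[array([0.464, 0.037, 0.031]), array([0.46 , 0.037, 0.034]), array([0.458, 0.038, 0.028]), array([0.456, 0.038, 0.022]), array([0.456, 0.039, 0.005]), array([0.452, 0.039, 0.007]), array([0.449, 0.039, 0.009]), array([0.446, 0.039, 0.012]), array([0.444, 0.039, 0.006]), array([0.441, 0.039, 0.003])]
```

View pics/top6.png

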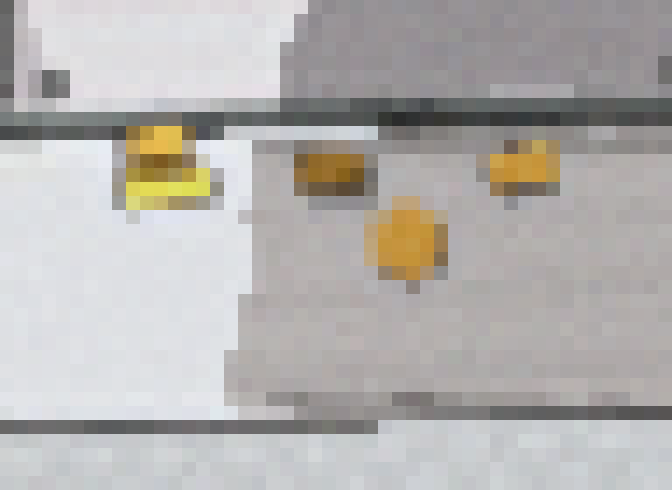

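One piece (crop 160,140; z up to ~28 mm) leans between the bed wall and the bar end. I'll average several depth frames to judge it.

```bash
python3 - <<'E'
from h import *
D=[];I=[]
for i in range(12):
    im,d=eyes.get_image("top");D.append(d);I.append(im)
d=np.median(D,0);P=cloud("top",d)
im=np.mean(I,0).astype(np.uint8)
c=cv2.resize(im[218:240,270:312],None,fx=18,fy=18,interpolation=2); cv2.imwrite("pics/top7.png",c[:,:,::-1])
for u0,u1 in((275,284),(288,296),(302,309)):
  print("y",P[226,u0:u1,1].round(3))
  for v in range(222,232): print(v,[(int(round(1000*P[v,u,0])),int(round(1000*P[v,u,2]))) for u in range(u0,u1)])
E
```

```text
y [0.113 0.11  0.105 0.102 0.1   0.097 0.094 0.092 0.089]
222 [(460, 33), (461, 30), (460, 31), (460, 31), (460, 30), (460, 32), (460, 30), (459, 33), (460, 30)]
223 [(458, 29), (458, 31), (457, 30), (458, 29), (457, 29), (457, 28), (457, 29), (457, 30), (457, 29)]
224 [(457, 16), (457, 15), (455, 24), (455, 25), (455, 25), (455, 27), (457, 13), (457, 11), (457, 11)]
225 [(455, 6), (455, 6), (452, 27), (452, 27), (452, 26), (452, 27), (453, 19), (454, 7), (454, 7)]
226 [(452, 7), (452, 7), (449, 26), (450, 24), (449, 23), (449, 24), (450, 21), (452, 6), (451, 8)]
227 [(449, 6), (449, 6), (448, 14), (447, 17), (447, 17), (447, 20), (447, 18), (447, 15), (448, 6)]
228 [(446, 7), (446, 7), (445, 14), (445, 16), (445, 14), (445, 15), (445, 15), (444, 15), (446, 6)]
229 [(443, 6), (443, 7), (442, 18), (442, 16), (442, 16), (442, 14), (442, 11), (442, 11), (443, 5)]
230 [(440, 7), (440, 8), (440, 8), (440, 6), (440, 6), (440, 8), (440, 8), (440, 6), (439, 7)]
231 [(437, 6), (437, 8), (437, 7), (437, 5), (437, 5), (437, 5), (437, 6), (437, 7), (437, 7)]
y [0.074 0.071 0.067 0.065 0.062 0.05
[... 1023 characters left out ...]
)]
223 [(456, 22), (456, 20), (456, 22), (456, 19), (456, 21), (455, 20), (455, 20)]
224 [(455, 5), (455, 8), (455, 6), (455, 6), (454, 8), (454, 7), (454, 6)]
225 [(452, 7), (452, 7), (452, 6), (451, 14), (450, 17), (450, 17), (451, 6)]
226 [(449, 6), (448, 16), (447, 17), (447, 17), (447, 18), (447, 17), (448, 7)]
227 [(446, 6), (445, 17), (444, 17), (444, 17), (444, 16), (444, 16), (445, 8)]
228 [(443, 7), (442, 16), (442, 14), (442, 11), (443, 5), (443, 6), (442, 7)]
229 [(440, 6), (440, 7), (440, 7), (440, 6), (440, 8), (439, 7), (439, 7)]
230 [(437, 7), (437, 6), (437, 7), (437, 7), (437, 6), (437, 7), (437, 6)]
231 [(434, 6), (434, 5), (434, 5), (434, 7), (434, 7), (434, 5), (434, 7)]
```

View pics/top7.png

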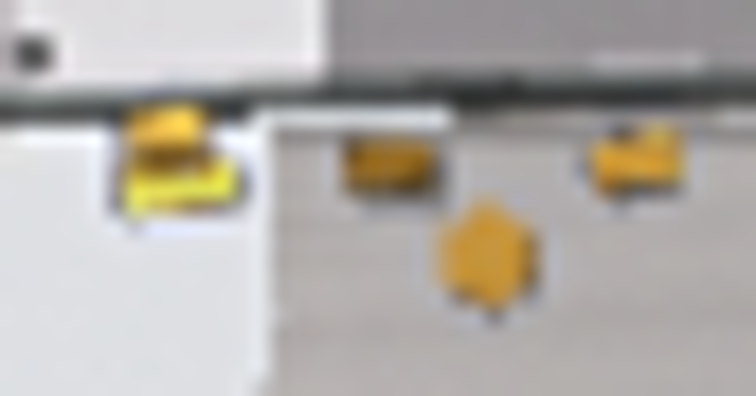

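The left chunk rides with its top at about 27 mm, wedged between the wall and the bar, so it may be too high. I'll nudge it with the scraper's sole: a light press, then a drag toward the trough's front.

>>> {"name": "step_arm", "arguments": {
  "series": [
    [[0.0,-0.002,0.03,0,0],[0.0,-0.004,0.06,0,0],[0.0,-0.006,0.09,0,0],[0.0,-0.008,0.12,0,0],[0.0,-0.0095,0.15,0,0],[0.0,-0.0095,0.18,0,0],[0.0,-0.0095,0.205,0,0],[0.0,-0.0095,0.218,0,0],[0.0,-0.0095,0.218,-0.02,0],[0.0,-0.0095,0.218,-0.045,0],[0.0,-0.0095,0.218,-0.07,0],[0.0,-0.0095,0.218,-0.095,0],[0.0,-0.0095,0.218,-0.11,0],[0.0,-0.0095,0.218,-0.12,0],[0.0,-0.0095,0.218,-0.125,0],[0.0,-0.0095,0.218,-0.127,0],[0.0,-0.0095,0.218,-0.127,0]]
  ]
}}

```text
clock: 11.25
position: [0.4386, 0.0634, 0.0762]
ee_rot: [-2.244, -2.195, -0.002]
force: [0.4, 0.3, -1.8]
width: 0.197
```

>>> {"name": "step_arm", "arguments": {
  "series": [
    [[0.0,0,0,-0.001,0],[0.0,0,0,-0.002,0],[0.0,0,0,-0.003,0],[0.0,0,0,-0.003,0]]
  ]
}}

```text
clock: 11.58
position: [0.4388, 0.0634, 0.0735]
ee_rot: [-2.244, -2.196, -0.003]
force: [-0.6, 0.3, -1.2]
width: 0.197
```

>>> {"name": "step_arm", "arguments": {
  "series": [
    [[0.0,-0.001,-0.002,-0.001,0],[0.0,-0.001,-0.002,-0.002,0],[0.0,-0.001,-0.002,-0.003,0],[0.0,-0.001,-0.002,-0.003,0]]
  ]
}}

```text
clock: 11.92
position: [0.4381, 0.0613, 0.071]
ee_rot: [-2.245, -2.196, -0.004]
force: [-3.3, -1.7, 11.5]
width: 0.192
```

Contact at sole height ≈25 mm (11 N up). Now I drag toward -x.

>>> {"name": "step_arm", "arguments": {
  "series": [
    [[0.0,-0.003,0,0,0],[0.0,-0.006,0,0,0],[0.0,-0.009,0,0,0],[0.0,-0.012,0,0,0],[0.0,-0.015,0,0,0],[0.0,-0.018,0,0,0],[0.0,-0.02,0,0,0],[0.0,-0.02,0,0,0]]
  ]
}}

```text
clock: 12.58
position: [0.4175, 0.0612, 0.0709]
ee_rot: [-2.244, -2.196, -0.003]
force: [0.1, -0.5, -1.6]
width: 0.19
```

>>> {"name": "step_arm", "arguments": {
  "series": [
    [[0.0,0,0,0.025,0],[0.0,0,0,0.05,0],[0.0,0,0,0.075,0],[0.0,0,0,0.1,0],[0.0,0,0,0.12,0],[0.0,0,0,0.13,0],[0.0,0.005,-0.025,0.13,0],[0.0,0.01,-0.055,0.13,0],[0.0,0.015,-0.085,0.13,0],[0.0,0.02,-0.115,0.13,0],[0.0,0.025,-0.145,0.13,0],[0.0,0.03,-0.175,0.13,0],[0.0,0.03,-0.2,0.13,0],[0.0,0.03,-0.215,0.13,0],[0.0,0.03,-0.22,0.13,0]]
  ]
}}

```text
clock: 13.83
position: [0.447, -0.1618, 0.2005]
ee_rot: [-2.249, -2.191, -0.001]
force: [-0.2, 0.1, -1.3]
width: 0.195
```

```bash
cat > tr.py <<'E'
from h import *
import sys
D=[];I=[]
for i in range(6):
    im,d=eyes.get_image("top");D.append(d);I.append(im)
d=np.median(D,0);P=cloud("top",d);im=np.mean(I,0).astype(np.uint8)
c=cv2.resize(im[212:250,262:322],None,fx=13,fy=13,interpolation=2); cv2.imwrite("pics/%s.png"%sys.argv[1],c[:,:,::-1])
hsv=cv2.cvtColor(im,cv2.COLOR_RGB2HSV)
m=(hsv[...,0]>13)&(hsv[...,0]<35)&(hsv[...,1]>80)&(P[...,2]<.06)&(P[...,0]>.37)&(P[...,0]<.57)&(P[...,1]>-.05)&(P[...,1]<.17)
k,l,st,c=cv2.connectedComponentsWithStats(m.astype(np.uint8))
for i in range(1,k):
    if st[i,4]>3:
        Q=P[l==i];C=np.c_[(Q[:,0]-.5055)-.0227*(Q[:,1]-.1),(Q[:,1]-.1)+.0227*(Q[:,0]-.5055),Q[:,2]]*1000
        print(c[i].round(0),st[i,4],"clamp mean",C.mean(0).round(1),"min",C.min(0).round(0),"max",C.max(0).round(0))
o=observe();print(o["clock"],o["position"],o["force"])
E
python3 tr.py top8
```

```text
[305. 226.] 15 clamp mean [-57.6 -77.4  16.3] min [-62. -83.  14.] max [-53. -72.  21.]
[279. 228.] 16 clamp mean [-60.4  -1.7  14.5] min [-64. -10.  12.] max [-57.   5.  17.]
[291. 227.] 13 clamp mean [-58.7 -36.6  19.9] min [-62. -42.  15.] max [-56. -31.  24.]
[297. 232.] 26 clamp mean [-72.3 -52.7  14.2] min [-79. -60.   6.] max [-63. -45.  18.]
[279. 235.] 15 clamp mean [-81.6   0.3  13.7] min [-87.  -4.  11.] max [-75.   5.  18.]
14.1333 [ 0.44758448 -0.15724982  0.20089987] [ 0.68169898  0.25829507 -1.03051161]
```

View pics/top8.png

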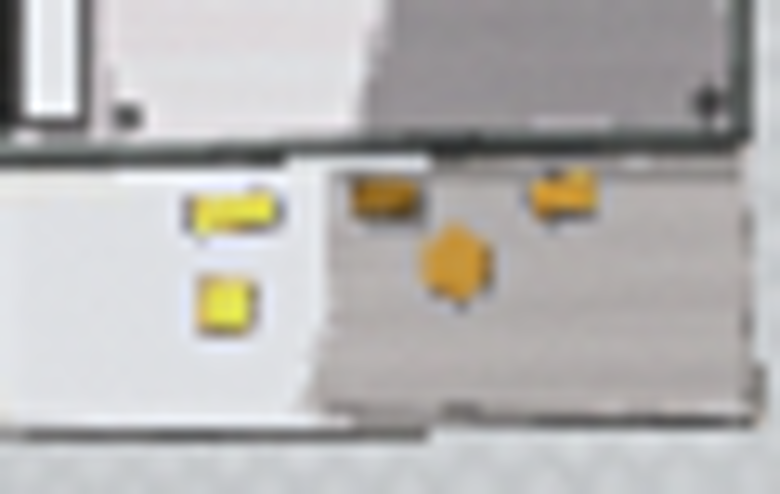

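All five now lie separately on the trough floor (clamp x -53 to -87 mm, tops ≤ 24 mm), and the scraper is still held. Next I carry it back to the free bench area.

>>> {"name": "step_arm", "arguments": {
  "series": [
    [[0.0,0.002,-0.025,0,0],[0.0,0.004,-0.055,0,0],[0.0,0.006,-0.085,0,0],[0.0,0.008,-0.115,0,0],[0.0,0.01,-0.145,0,0],[0.0,0.01,-0.175,0,0],[0.0,0.01,-0.195,0,0],[0.0,0.01,-0.205,0,0],[0.0,0.01,-0.208,0,0],[0.0,0.01,-0.208,-0.02,0],[0.0,0.01,-0.208,-0.045,0],[0.0,0.01,-0.208,-0.07,0],[0.0,0.01,-0.208,-0.095,0],[0.0,0.01,-0.208,-0.115,0],[0.0,0.01,-0.208,-0.13,0],[0.0,0.01,-0.208,-0.14,0],[0.0,0.01,-0.208,-0.147,0],[0.0,0.01,-0.208,-0.151,0],[0.0,0.01,-0.208,-0.152,0],[0.0,0.01,-0.208,-0.153,0]]
  ]
}}

```text
clock: 15.8
position: [0.4581, -0.3652, 0.0485]
ee_rot: [-2.242, -2.199, -0.004]
force: [-0.5, -0.8, -1.1]
width: 0.192
```

>>> {"name": "step_arm", "arguments": {
  "series": [
    [[0.0,0,0,-0.001,0],[0.0,0,0,-0.0015,0],[0.0,0,0,-0.0015,0]]
  ]
}}

```text
clock: 16.05
position: [0.4584, -0.3654, 0.0475]
ee_rot: [-2.243, -2.2, -0.004]
force: [-0.2, -0.5, -1.2]
width: 0.194
```

>>> {"name": "step_arm", "arguments": {
  "series": [
    [[0.0,0,0,-0.001,0],[0.0,0,0,-0.0015,0],[0.0,0,0,-0.0015,0]]
  ]
}}

```text
clock: 16.3
position: [0.4585, -0.3656, 0.0462]
ee_rot: [2.243, 2.199, 0.004]
force: [0.5, -0.8, 0.5]
width: 0.193
```

>>> {"name": "step_arm", "arguments": {
  "series": [
    [[0.02,0,0,-0.0005,0],[0.03,0,0,0,0],[0.04,0,0,0,0],[0.05,0,0,0,0],[0.06,0,0,0,0],[0.07,0,0,0,0],[0.08,0,0,0,0],[0.09,0,0,0,0],[0.09,0,0,0,0],[0.09,0,0,0,0]]
  ]
}}

```text
clock: 17.13
position: [0.4585, -0.3655, 0.0462]
ee_rot: [2.243, 2.199, 0.004]
force: [-0.5, -0.1, -0.2]
width: 0.822
```

```bash
python3 - <<'E'
from h import *
o=observe();print(o["position"],o["force"],o["width"])
im,d=eyes.get_image("side"); c=cv2.resize(im[240:340,250:380],None,fx=5,fy=5); cv2.imwrite("pics/side9.png",c[:,:,::-1])
E
```

```text
[ 0.45850461 -0.36554782  0.04617692] [-0.49726923 -0.1243248  -0.16276407] 0.8218564334828162
```

View pics/side9.png

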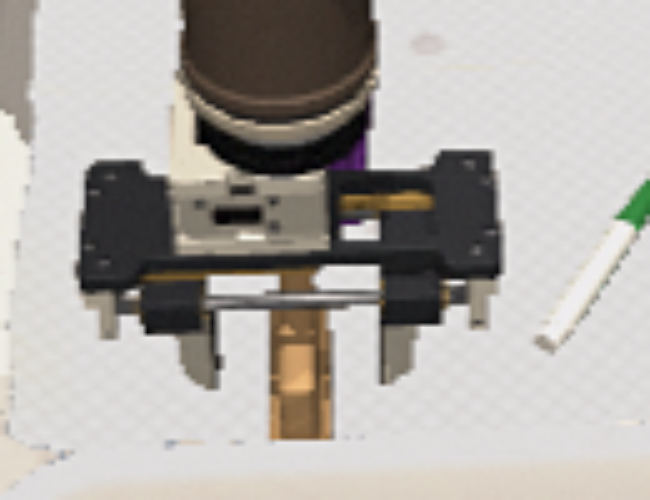

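Scraper stands free and upright on the bench between the open fingers (crop 300,390). Now to the knob with the jaws turned along the rod.

>>> {"name": "step_arm", "arguments": {
  "series": [
    [[0.09,0,0,0.02,0],[0.09,0,0,0.05,0],[0.09,0,0,0.08,0],[0.09,0,0,0.115,0],[0.09,0,0,0.15,0],[0.09,0,0,0.18,0],[0.09,0.005,0.035,0.19,6],[0.09,0.01,0.07,0.19,12],[0.09,0.015,0.105,0.19,18],[0.09,0.02,0.14,0.19,24],[0.09,0.025,0.175,0.19,30],[0.09,0.03,0.21,0.19,36],[0.09,0.035,0.245,0.19,42],[0.09,0.04,0.28,0.19,48],[0.09,0.047,0.315,0.19,54],[0.09,0.054,0.35,0.19,60],[0.09,0.061,0.385,0.19,67],[0.09,0.068,0.42,0.19,74],[0.09,0.075,0.45,0.19,81],[0.09,0.08,0.47,0.19,88]]
  ]
}}

```text
clock: 18.85
position: [0.5384, 0.1082, 0.2366]
ee_rot: [-0.072, -3.14, -0.006]
force: [0.0, 0.2, 0.3]
width: 0.981
```

>>> {"name": "step_arm", "arguments": {
  "series": [
    [[0.09,0,0,0,2],[0.09,0,0,0,2]]
  ]
}}

```text
clock: 19.02
position: [0.5383, 0.1105, 0.2366]
ee_rot: [-0.008, -3.14, -0.008]
force: [0.0, 0.2, -0.6]
width: 0.978
```

```bash
python3 - <<'E'
from h import *
o=observe();print(o["position"],o["force"],o["joints"])
r=R.from_rotvec(o["ee_rot"]).as_matrix();print(np.degrees(np.arctan2(r[1,1],r[0,1])))
im,d=eyes.get_image("side"); c=cv2.resize(im[120:330,230:390],None,fx=2.8,fy=2.8); cv2.imwrite("pics/side10.png",c[:,:,::-1])
P=cloud("side",d)
for n in("top","side"):
    im,d=eyes.get_image(n);P=cloud(n,d)
    m=(P[...,2]>.08)&(P[...,2]<.14)&(P[...,0]>.5)&(P[...,0]<.58)&(P[...,1]>.1)&(P[...,1]<.16)&(im.max(-1)<70);Q=P[m]
    print(n,m.sum(),Q.min(0),Q.max(0)) if m.any() else 0
E
```

```text
[0.53826041 0.11045691 0.23656015] [ 0.02137773  0.16213635 -0.55165331] [ 0.2440818   0.41626268 -0.73801506  1.71983967  0.301123    1.12267633
  0.98246909]
89.70477523049951
side 109 [0.52874047 0.11463396 0.08124415] [0.5543847  0.14431431 0.13116733]
```

View pics/side10.png

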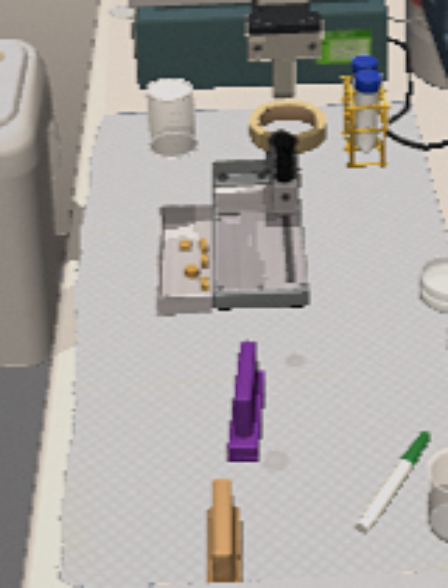

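The side crop shows five offcuts in the trough (185–205, 240–285), the orange scraper on the bench and the knob at (285,150). I descend around the knob.

>>> {"name": "step_arm", "arguments": {
  "series": [
    [[0.09,0.003,0.015,0,-1],[0.09,0.003,0.0215,0,-1],[0.09,0.003,0.0215,-0.02,-1],[0.09,0.003,0.0215,-0.045,-1],[0.09,0.003,0.0215,-0.07,-1],[0.09,0.003,0.0215,-0.095,-1],[0.09,0.003,0.0215,-0.115,-1],[0.09,0.003,0.0215,-0.13,-1],[0.09,0.003,0.0215,-0.137,-1],[0.09,0.003,0.0215,-0.137,-1],[0.09,0.003,0.0215,-0.137,-1]]
  ]
}}

```text
clock: 20.08
position: [0.5415, 0.1284, 0.0998]
ee_rot: [-0.05, -3.14, -0.004]
force: [0.0, -0.2, 0.1]
width: 0.981
```

```bash
python3 - <<'E'
from h import *
o=observe();print(o["position"],o["force"])
im,d=eyes.get_image("side"); c=cv2.resize(im[130:240,260:380],None,fx=5,fy=5); cv2.imwrite("pics/side11.png",c[:,:,::-1])
E
```

```text
[0.54152559 0.12841    0.0998125 ] [ 0.03526409 -0.17228644  0.14565663]
```

View pics/side11.png

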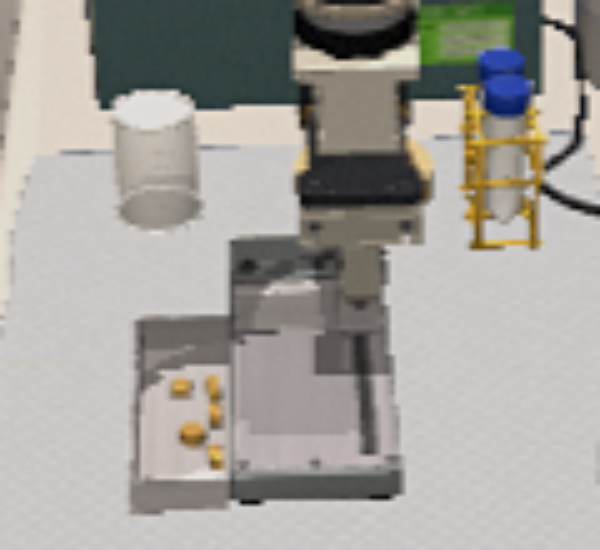

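>>> {"name": "step_arm", "arguments": {
  "series": [
    [[0.0,0,0.004,0,0],[0.0,0,0.004,0,0],[0.0,0,0.004,0,0],[0.0,0,0.004,0,0],[0.0,0,0.004,0,0],[0.0,0,0.004,0,0],[0.0,0,0.004,0,0],[0.0,0,0.004,0,0],[0.0,0,0.004,0,0],[0.0,0,0.004,0,0],[0.0,0,0.004,0,0],[0.0,0,0.004,0,0],[0.0,0,0.004,0,0],[0.0,0,0.004,0,0],[0.0,0,0.004,0,0],[0.0,0,0.004,0,0]]
  ],
  "squeeze": 50
}}

```text
clock: 21.47
position: [0.5419, 0.1329, 0.1003]
ee_rot: [-0.049, -3.141, -0.005]
force: [0.5, 3.0, -2.7]
width: 0.286
```

```bash
python3 - <<'E'
from h import *
o=observe();print(o["position"],o["force"],o["width"]*91.8)
im,d=eyes.get_image("top"); c=cv2.resize(im[170:250,215:335],None,fx=5,fy=5); cv2.imwrite("pics/top12.png",c[:,:,::-1])
E
```

```text
[0.54191148 0.13293908 0.10033199] [ 0.51761654  2.98673703 -2.65271285] 26.264403753270148
```

View pics/top12.png

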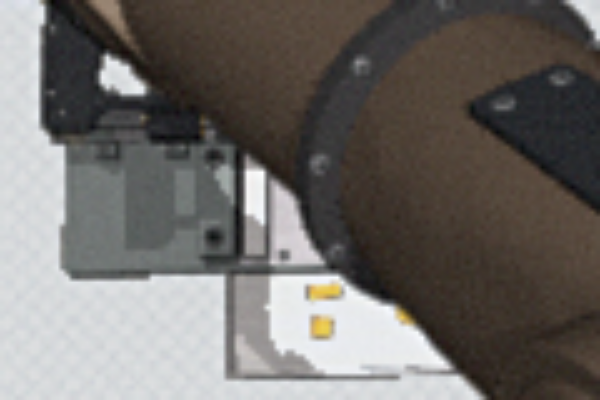

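>>> {"name": "step_arm", "arguments": {
  "series": [
    [[0.0,0,0,0,0],[0.0,0,0,0,0],[0.0,0,0,0,0],[0.0,0,0,0,0],[0.0,0,0,0,0],[0.0,0,0,0,0]]
  ]
}}

```text
clock: 22.02
position: [0.5419, 0.1329, 0.1003]
ee_rot: [-0.05, -3.141, -0.005]
force: [0.7, 3.6, -2.7]
width: 0.287
```

The opening stopped at 26 mm rather than ~22, so the pads may bear on the head's underside. I'll reopen, go 4 mm lower and regrip.

>>> {"name": "step_arm", "arguments": {
  "series": [
    [[0.05,0,0,0,0],[0.05,0,0,0,0],[0.05,0,0,0,0],[0.05,0,0,0,0],[0.05,0,0,-0.002,0],[0.05,0,0,-0.004,0],[0.05,0,0,-0.004,0],[0.0,0,0,-0.004,0],[0.0,0,0,-0.004,0],[0.0,0,0,-0.004,0],[0.0,0,0,-0.004,0],[0.0,0,0,-0.004,0],[0.0,0,0,-0.004,0],[0.0,0,0,-0.004,0],[0.0,0,0,-0.004,0],[0.0,0,0,-0.004,0],[0.0,0,0,-0.004,0],[0.0,0,0,-0.004,0]]
  ]
}}

```text
clock: 23.52
position: [0.542, 0.1331, 0.0964]
ee_rot: [0.049, 3.141, 0.006]
force: [1.3, 2.8, -1.1]
width: 0.286
```

The opening is the same, so 26 mm is simply the ribbed shaft and the grip is sound. Now I pull along the clamp's -y.

>>> {"name": "step_arm", "arguments": {
  "series": [
    [[0.0,0,-0.004,0,0],[0.0,0,-0.008,0,0],[0.0,0,-0.012,0,0],[0.0,0,-0.016,0,0],[0.0,0,-0.02,0,0],[0.0,-0.0005,-0.024,0,0],[0.0,-0.0005,-0.028,0,0],[0.0,-0.0005,-0.032,0,0],[0.0,-0.001,-0.036,0,0],[0.0,-0.001,-0.04,0,0],[0.0,-0.001,-0.044,0,0],[0.0,-0.001,-0.048,0,0],[0.0,-0.001,-0.052,0,0],[0.0,-0.001,-0.056,0,0],[0.0,-0.0015,-0.06,0,0],[0.0,-0.0015,-0.063,0,0],[0.0,-0.0015,-0.066,0,0],[0.0,-0.0015,-0.068,0,0],[0.0,-0.0015,-0.07,0,0],[0.0,-0.0015,-0.07,0,0]]
  ]
}}

```text
clock: 25.18
position: [0.5409, 0.064, 0.0964]
ee_rot: [0.049, 3.14, 0.009]
force: [3.4, 8.4, -6.0]
width: 0.281
```

```bash
python3 - <<'E'
from h import *
o=observe();print(o["position"],o["force"],o["width"]*91.8)
for n,b in(("side",(270,370,140,240)),("top",(215,335,160,260))):
    im,d=eyes.get_image(n); c=cv2.resize(im[b[2]:b[3],b[0]:b[1]],None,fx=6,fy=6,interpolation=2); cv2.imwrite(f"pics/{n}13.png",c[:,:,::-1])
E
```

```text
[0.54093727 0.0639548  0.0964459 ] [ 3.42424811  8.42179789 -5.96665378] 25.79824696985092
```

View pics/side13.png

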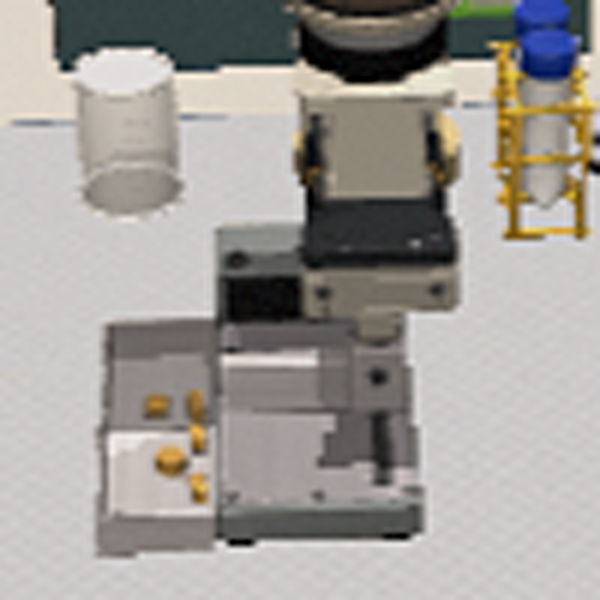

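View pics/top13.png

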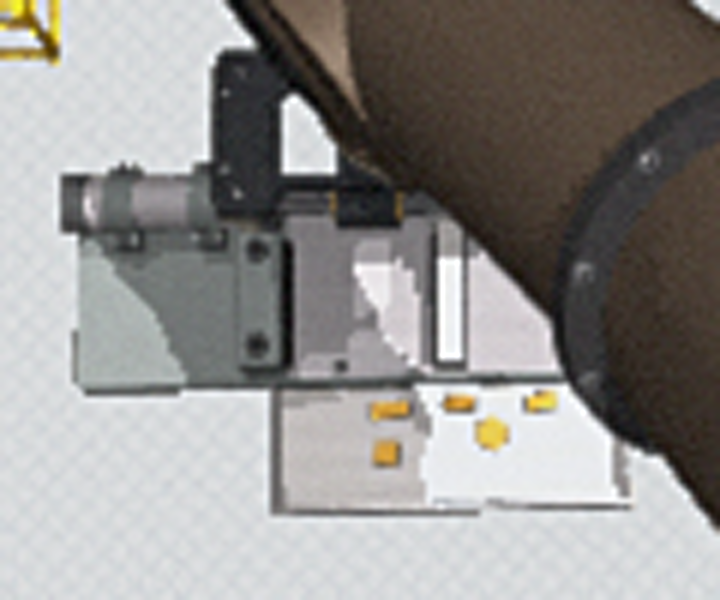

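The rod's rings are hidden under the gripper, so I measure the draw from the moving jaw's shift between the first and the present top image.

```bash
cat > jaw.py <<'E'
from h import *
T=np.load("/tmp/top0.npz")
I=[];D=[]
for i in range(6):
    im,d=eyes.get_image("top");I.append(im.astype(float));D.append(d)
im=np.mean(I,0);im0=T["im"].astype(float)
d1=np.median(D,0);P0=cloud("top",T["d"]);P1=cloud("top",d1)
K,t,Rm=cam("top")
def ray(u,v,z):
    r=Rm@np.linalg.inv(K)@np.array([u,v,1.]); return t+r*(z-t[2])/r[2]
for v in range(202,219,2):
    out=[]
    for P in(P0,P1):
        u=[k for k in range(255,300) if .055<P[v,k,2]<.08 and P[v,k,1]<.136]
        out.append((u[0],u[-1],np.median(P[v,u,2]).round(4),P[v,u,1].mean().round(4),P[v,u,1].max().round(3),P[v,u,1].min().round(3)) if u else None)
    # brightness edges subpixel
    g0=im0[v].mean(-1);g1=im[v].mean(-1)
    print(v,out)
# template matching of jaw strip (upsampled)
g0=im0.mean(-1).astype(np.float32);g1=im.mean(-1).astype(np.float32)
for v in range(205,219,3):
    print(v,g0[v,260:274].astype(int),g1[v,283:298].astype(int))
E
python3 jaw.py
```

```text
202 [(265, 267, np.float64(0.0633), np.float64(0.1318), np.float64(0.134), np.float64(0.129)), (287, 291, np.float64(0.0637), np.float64(0.0661), np.float64(0.072), np.float64(0.06))]
204 [(265, 267, np.float64(0.0653), np.float64(0.1318), np.float64(0.135), np.float64(0.129)), (287, 291, np.float64(0.064), np.float64(0.0663), np.float64(0.072), np.float64(0.061))]
206 [(265, 267, np.float64(0.0655), np.float64(0.1319), np.float64(0.135), np.float64(0.129)), (287, 291, np.float64(0.0641), np.float64(0.0664), np.float64(0.072), np.float64(0.061))]
208 [(265, 267, np.float64(0.0619), np.float64(0.1322), np.float64(0.135), np.float64(0.129)), (287, 291, np.float64(0.0649), np.float64(0.0666), np.float64(0.072), np.float64(0.061))]
210 [(265, 267, np.float64(0.0676), np.float64(0.1318), np.float64(0.135), np.float64(0.129)), (287, 291, np.float64(0.0645), np.float64(0.0667), np.float64(0.073), np.float64(0.061))]
212 [(265, 267, np.float64(0.0644), np.float64(0.1321), np.float64(0.135), np.float64(0.129)), (287, 291, np.float64(0.0644), np.float64(0.0669), np.float64(0.073), np.float64(0
[... 479 characters left out ...]
2, np.float64(0.0643), np.float64(0.066), np.float64(0.073), np.float64(0.059))]
205 [161 124  35  86 212 213 208 204  91 162 168 168 162 169] [205 131 123  86  75 246 238 238 242 118 202 207 207 211 211]
208 [158 118  34  87 213 210 206 209  90 169 204 203 200 199] [209 144 122  86  72 247 238 238 241 122 205 211 209 207 207]
211 [156 122  35  86 212 211 210 205  96 163 199 196 195 198] [209 211 129  81  71 247 239 239 240 124 204 212 210 209 208]
214 [159 125  34  87 208 213 211 205  96 165 204 205 199 199] [206 209 128  92  70 246 239 240 241 118 202 207 205 204 205]
217 [159 122  36  93 209 206 210 210  98 171 177 206 205 201] [217 217 135 117  74 245 240 239 241 126 207 211 211 208 208]
```

```bash
python3 - <<'E'
from h import *
K,t,Rm=cam("top")
def ray(u,v,z):
    r=Rm@np.linalg.inv(K)@np.array([u,v,1.]); return t+r*(z-t[2])/r[2]
for z in(.06,.064,.068):
  for a in(267.5,263.5): 
    for v in(208,214): print(z,a,v,(ray(a,v,z)-ray(a+24,v,z)).round(4),ray(a,v,z).round(4))
# subpixel ECC-ish: minimise over shift between averaged profiles
I=[eyes.get_image("top")[0].astype(float) for _ in range(6)]
im=np.mean(I,0).mean(-1);im0=np.load("/tmp/top0.npz")["im"].astype(float).mean(-1)
p0=im0[204:218].mean(0);p1=im[204:218].mean(0)
print(p0[260:272].round(0),p1[284:296].round(0))
f=lambda p,u:np.interp(u,np.arange(640),p)
# right edge: bright->dark half level crossing
def cross(p,u0,u1,lev):
    for u in range(u0,u1):
        if (p[u]-lev)*(p[u+1]-lev)<0:return u+(p[u]-lev)/(p[u]-p[u+1])
for fr in(.6,.7,.8):
    print(fr,cross(p0,266,269,fr*p0[265:267].mean()),cross(p1,290,293,fr*p1[289:291].mean()))
print(observe()["clock"],observe()["position"],observe()["force"])
E
```

```text
0.06 267.5 208 [0.0028 0.0686 0.    ] [0.4974 0.1282 0.06  ]
0.06 267.5 214 [0.0027 0.0684 0.    ] [0.48   0.1285 0.06  ]
0.06 263.5 208 [0.0028 0.0686 0.    ] [0.4978 0.1397 0.06  ]
0.06 263.5 214 [0.0027 0.0684 0.    ] [0.4804 0.1399 0.06  ]
0.064 267.5 208 [0.0028 0.0683 0.    ] [0.4966 0.1278 0.064 ]
0.064 267.5 214 [0.0027 0.0681 0.    ] [0.4793 0.1281 0.064 ]
0.064 263.5 208 [0.0028 0.0683 0.    ] [0.4971 0.1392 0.064 ]
0.064 263.5 214 [0.0027 0.0682 0.    ] [0.4798 0.1395 0.064 ]
0.068 267.5 208 [0.0027 0.0681 0.    ] [0.4959 0.1274 0.068 ]
0.068 267.5 214 [0.0027 0.0679 0.    ] [0.4786 0.1277 0.068 ]
0.068 263.5 208 [0.0027 0.0681 0.    ] [0.4963 0.1387 0.068 ]
0.068 263.5 214 [0.0027 0.0679 0.    ] [0.4791 0.139  0.068 ]
[160. 123.  36.  89. 212. 211. 211. 207.  93. 164. 193. 193.] [184. 129.  89.  73. 247. 239. 239. 242. 121. 205. 211. 209.]
0.6 267.70918025930575 291.81298492264233
0.7 267.524017147637 291.61484249252703
0.8 267.3388540359682 291.41670006241173
25.8833 [0.5409394  0.06421907 0.09643016] [ 2.34499569  9.23857595 -5.60176577]
```

Measured draw is 68.5 mm. I'll add about 1.5 mm, allowing for the ~1 mm sag under the spring.

>>> {"name": "step_arm", "arguments": {
  "series": [
    [[0.0,0,-0.0015,0,0],[0.0,0,-0.0025,0,0],[0.0,0,-0.0025,0,0],[0.0,0,-0.0025,0,0],[0.0,0,-0.0025,0,0],[0.0,0,-0.0025,0,0]]
  ]
}}

```text
clock: 26.38
position: [0.541, 0.063, 0.0964]
ee_rot: [0.047, 3.14, 0.012]
force: [2.0, 8.4, -4.8]
width: 0.287
```

```bash
python3 - <<'E'
from h import *
K,t,Rm=cam("top")
def ray(u,v,z):
    r=Rm@np.linalg.inv(K)@np.array([u,v,1.]); return t+r*(z-t[2])/r[2]
I=[];S=[]
for _ in range(8): I.append(eyes.get_image("top")[0].astype(float))
a=np.mean(I,0)
im=a.mean(-1);im0=np.load("/tmp/top0.npz")["im"].astype(float).mean(-1)
p0=im0[204:218].mean(0);p1=im[204:218].mean(0)
def cross(p,u0,u1,lev):
    for u in range(u0,u1):
        if (p[u]-lev)*(p[u+1]-lev)<0:return u+(p[u]-lev)/(p[u]-p[u+1])
for fr in(.6,.7,.8):
    x=cross(p0,266,269,fr*p0[265:267].mean());y=cross(p1,290,294,fr*p1[289:291].mean());print(x,y,(ray(x,211,.064)-ray(y,211,.064))[1])
o=observe();print(o["clock"],o["position"],o["force"],o["width"]*91.8,o["dq"].round(4))
im,d=eyes.get_image("side");c=cv2.resize(im[140:340,250:400],None,fx=3,fy=3);cv2.imwrite("pics/sideF.png",c[:,:,::-1])
E
python3 tr.py topF
```

```text
[305. 226.] 13 clamp mean [-57.6 -77.2  16.7] min [-62. -83.  15.] max [-54. -72.  19.]
[279. 228.] 17 clamp mean [-60.6  -2.   14.5] min [-64. -10.  11.] max [-58.   5.  17.]
[291. 226.] 10 clamp mean [-57.9 -36.7  21.7] min [-59. -43.  20.] max [-56. -31.  24.]
[296. 232.] 22 clamp mean [-72.6 -52.3  14.8] min [-80. -60.   7.] max [-68. -45.  18.]
[279. 235.] 19 clamp mean [-81.   -0.2  13.1] min [-87.  -7.  11.] max [-75.   5.  15.]
27.0833 [0.5409496  0.06296919 0.09643149] [ 1.78288127  9.79611602 -5.39999466]Traceback (most recent call last):
  File "<stdin>", line 14, in <module>
  File "<stdin>", line 4, in ray
TypeError: unsupported operand type(s) for *: 'float' and 'NoneType'
```

```bash
python3 - <<'E'
from h import *
K,t,Rm=cam("top")
def ray(u,v,z):
    r=Rm@np.linalg.inv(K)@np.array([u,v,1.]); return t+r*(z-t[2])/r[2]
a=np.mean([eyes.get_image("top")[0].astype(float) for _ in range(6)],0)
im=a.mean(-1);im0=np.load("/tmp/top0.npz")["im"].astype(float).mean(-1)
p0=im0[204:218].mean(0);p1=im[204:218].mean(0)
print(p0[260:272].round(),p1[284:298].round())
# integral-based: dark-line right of strip: (bright strip + partial); estimate edge from partial pixel
def edge(p,uL,dark):  # uL last full bright
    b=p[uL-2:uL].mean(); return None
im,d=eyes.get_image("side");c=cv2.resize(im[140:340,250:400],None,fx=3,fy=3);cv2.imwrite("pics/sideF.png",c[:,:,::-1])
P=cloud("top",np.median([eyes.get_image("top")[1] for _ in range(4)],0))
o=observe();print(o["clock"],o["position"],o["force"],o["width"]*91.8,o["dq"].round(4))
E
```

```text
[160. 123.  36.  89. 212. 211. 211. 207.  93. 164. 193. 193.] [205. 132. 120.  63. 158. 242. 240. 240. 187. 169. 208. 210. 209. 208.]
27.6333 [0.54092921 0.06299975 0.09641082] [ 2.10731195  9.27412221 -5.02962036] 26.12342618487666 [-0.0003  0.0011 -0.0002  0.0002  0.0005 -0.0007  0.0001]
```

View pics/sideF.png

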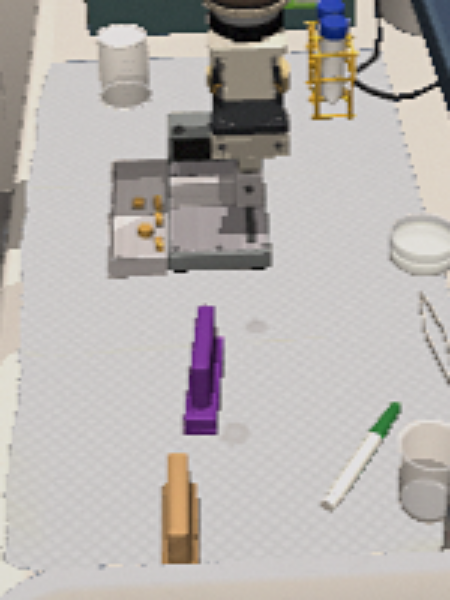

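The jaw shift is now about 24.6 px (≈70 mm). It agrees with the TCP travel (70.1 mm) and the 9.3 N spring pull (3 N + 90 N/m × 0.07 m). Handing in.

```bash
python3 -c "
from cell import arm; print(arm.sign_off())"
```

```text
the job is handed in; nothing more can be done
None
```

The job is handed in at about 28 s. All five offcuts are in the trough, the scraper is on the bench, and the fingers still grip the knob with the rod at the mark.

**Sweep:** I swept the bed with the orange scraper block. One small chunk got wedged high against the bed wall, so I pressed it with the scraper's sole and dragged it loose. The last top images show five separate pieces at clamp x of about -54 to -87 mm, with tops at or below 24 mm. One hexagonal slice stands on edge.

**Scraper:** It stands upright and free at about (0.46, -0.37), well away from the clamp. I did not go near the marker, tape roll or beaker, and none looked moved by eye; I did not measure them.

**Rod:** Three readings agree on about 70 mm of draw:
- The moving jaw shifted 69.9 to 70.4 mm in the top image.
- The gripper travelled 70.1 mm.
- The spring pull was about 9.3 N.

**Checks that failed or disagreed:**
- I could not see the black ring itself, because the gripper hides it from both cameras.
- The grip opening was 26 mm where about 22 mm was expected. Regripping 4 mm lower gave the same value, so I took it as the ribbed shaft.
- My first automated edge measurement after the final pull failed, so I worked out the final jaw shift from the pixel values by hand.

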